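# Fob and padlock down the sloped tray

## Task

Three small things lie near the top of the sloped upper tray of the white organizer. Slide the car fob and the padlock down the slope, without lifting them out of the tray, until each rests squarely against the back stop at the low end. Leave the garage remote (the squarish one with a single big round button) where it lies, ready for the next drive.

Things in the scene. Friction and masses are not known exactly. Their poses are not given: they have to be found in the camera images.
- organizer: White two-tier organizer, 245 x 300 mm. Origin: centre of its underside; z up, x down the upper tray's slope (away from the robot), y across. Tray floor height: 0.115 - 0.2126 x m (12 deg), high end open at x = -125 mm. Back stop: face at x = 108 mm, square to floor, 25 mm high like the side walls. Ribs 10 mm high at y = -49.5 and 49.5 mm make 3 lanes. Friction holds things; 1-2 N slides them.
- fob: Car fob: slim rounded black plastic block with two small round grey buttons in a row and a narrow steel lug at one end. 72 mm along its x (36 mm either way from the origin): body 62 x 38 mm, 16 mm thick; lug 22 mm wide at the +x end. 60 g. Origin: centre of its underside; z out of its top. Lies in any lane, near the high end, x (lug) down the slope within 0.15 rad.
- padlock: Padlock lying flat: square brass body 46 x 46 mm, 20 mm thick, with a steel shackle. 74 mm along its x (37 mm either way from the origin): the body's flat end at -x, the shackle's top at +x. 160 g. Origin: centre of the underside of this length; z out of its top. Lies in any lane, near the high end, x (shackle) down the slope within 0.15 rad.
- remote: Garage remote, to be left alone: squarish black plastic block 68 x 54 mm, 14 mm thick, with one big round grey button 34 mm across in its middle. Origin: centre of its underside; x down the slope within 0.15 rad. Lies in the remaining lane, near the high end.
Not all that is in view belongs to the job. What is shaped like the fob but blue or turquoise is not meant.

How it is judged:
By the outcome, as a careful person would: the job done as asked, in the order asked, and still so for the second after the job is handed in, with the robot touching nothing.
It also fails if it takes over 43 s, if anything falls off the work surface, if the arm or the gripper's body presses on something with over 40 N, if the wrist force passes 120 N, or if a joint passes its speed limit or range.

## Robot

A 7-joint arm with a two-finger parallel gripper is mounted at the origin on the work surface. World frame = base frame: x ahead of the robot, y to its left, z up, the work surface at z = 0. Lengths are in m, angles in rad, forces in N, time in s.
With the tool pointing down it reaches from about 0.425 to 0.925 m from the base axis. Payload 6.8 kg.
Tool frame: the origin (TCP) lies midway between the tips of the shut fingers; the grasp point (between the pads) lies r.grip_point_offset behind it (r.grip_point_offset is the distance from the TCP to the grasp point, in m); z points along the fingers, y is the direction in which the jaws open and shut (so a half turn about z gives the same grasp; the last joint's range is limited). The gripper opens to 85 mm and grips with 20 to 120 N. Pads are 22 mm wide; open, the fingers measure 114 mm over their backs; the gripper's body (76 mm by 85 mm) begins 54 mm behind the grasp point. The pads swing forward as they close: fully open they stand 13 mm farther back than shut.
Start: joints at [1.077, 0.477, 0.022, 1.555, -0.011, 1.109, -0.083], TCP at [0.254, -0.625, 0.231] pointing down, gripper open.
Joint ranges: [-2.96, 2.96], [-0.34, 2.1], [-1.41, 1.46], [0.24, 2.44], [-1.37, 4.51], [0.17, 1.92], [-2.96, 2.96]. Speed limits (rad/s): [2.39, 2.39, 3.14, 3.14, 3.14, 3.14, 3.14].

## Interface

Orientations are given as a rotation vector (axis times angle).
In Python, from bench import r gives the robot as it stands. The module is installed in compiled form; this text tells all that it offers.
- The arm moves only by the tool play_rows, never from a script. Its argument "deltas" is a list of rows, each a list of 3 entries, a list of its own where there are three numbers: the finger opening in mm, from 0 to 85.4, then the shift along the tool's x, y, z in mm, then the turn, a rotation vector about the tool's x, y, z in rad. A call has 1 to 8 rows; each row is the pose to reach, as a shift and turn from the pose measured when the call began, along the tool's axes at that moment; what a row does not reach only later rows make up. A row lasts 1/8 s, in which the tool goes at most 62.5 mm and 10.7 degrees, less where a joint would pass 70% of its speed; a pose out of reach is approached as far as the arm can. A call with a gripper value outside its range is refused whole. The fingers move at their own pace and stop on an object; "squeeze" is the grip in N (left out, the last holds). Time passes only in rows, so rows that repeat a pose let the fingers close. It gives the time, the measured TCP pose, the force and the opening at its end, in the units of the state.
- r.get_obs(): the state, without advancing time (a new reading comes with each control period).
- r.grab_frame(name): name is "scene" or "side" or "wrist"; returns (picture, depth): 400x640x3 uint8, red, green, blue; 400x640 float32, m along the optical axis (not along the pixel's ray), 0 where there is no reading.
- r.camera_model(name): a dict with "mtx" (3x3 intrinsics, pixels), "D" ([k1, k2, p1, p2, k3] as OpenCV has them; the pictures are not rectified), "rvec" (rotation vector, rad) and "tvec" (3), from world to camera coordinates, as OpenCV has them; the wrist camera has in their place "T_tool_cam" (4x4, takes a point from camera to tool coordinates, whose origin is the TCP and whose axes are the flange's). Camera axes: x right, y down, z forward; pixel columns grow to the right and rows downward; lengths in m; the calibration is good to about 2 mm. A picture is of the moment at which its call begins: read the wrist's pose just before it. camera_model takes no time and is no camera call.
- r.hand_in(): hands the job in, once; it reports no verdict.
The state is a dict: "clock": time; "joints": joint angles; "qvel": joint speeds; "tau": joint torques, N m; "tcp_pos": TCP position; "orientation": TCP orientation; "contact_force": force on the tool from outside, world axes, zero at the start; "moment": the same for the moment, N m; "grip_width": finger opening in m.
Only numpy, scipy, OpenCV 4.12 (cv2) and the standard library are available. Lean on these libraries where they do the work, as an engineer would, in place of code of your own. Each camera call takes 0.05 s, during which the arm holds its last target. There are 200 camera calls.

## Working session

There is one attempt and no reset: what is moved stays moved. The work goes in short steps, Python scripts to look and compute and a tool call to move; the robot and the scene stay as the last step left them, time stands still between calls to the robot, and variables do not carry over. Pictures are saved under pics/ and viewed, about 8 in all and at most 12, crops included, and the job is handed in when it is done.

Besides the shell and the picture viewer there is one more tool, called after "Call:" as name(argument=value, ...) on one line, values as JSON. play_rows: Moves the arm, as the interface text tells. Its arguments: {"type":"object","properties":{"deltas":{"type":"array"},"squeeze":{"type":"number"}},"required":["deltas"]}

```bash
mkdir -p pics
python3 - <<'E'
from bench import r
import cv2,numpy as np
o=r.get_obs();print({k:np.round(v,3) for k,v in o.items()}, r.grip_point_offset)
for n in("scene","side"):
    p,d=r.grab_frame(n);cv2.imwrite(f"pics/{n}0.png",p[...,::-1]);np.save(f"pics/{n}0.npy",d)
    c=r.camera_model(n);R=cv2.Rodrigues(np.array(c["rvec"]))[0];print(n,-R.T@np.array(c["tvec"]).ravel(),R[2])
E
```

```text
{'clock': np.float64(0.0), 'joints': array([ 1.077,  0.478,  0.022,  1.556, -0.011,  1.109, -0.083]), 'qvel': array([ 0.   , -0.003, -0.001,  0.001,  0.   , -0.002, -0.   ]), 'tau': array([-0.0000e+00, -5.9645e+01,  1.6080e+00, -2.8119e+01,  1.2000e-02,
        9.0000e-03, -0.0000e+00]), 'tcp_pos': array([ 0.254, -0.625,  0.23 ]), 'orientation': array([-3.082e+00, -6.020e-01,  1.000e-03]), 'contact_force': array([-0.516, -0.58 ,  0.128]), 'moment': array([-0.043, -0.012,  0.073]), 'grip_width': np.float64(0.085)} 0.0187
scene [1.10803486 0.16622001 0.79350322] [-0.67045514 -0.07810401 -0.73782767]
side [ 0.28242275 -0.55109977  0.62047052] [ 0.24983761  0.76253106 -0.59676424]
```

View pics/scene0.png

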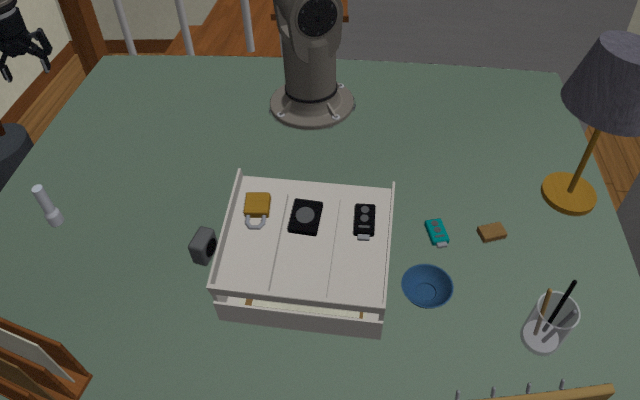

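View pics/side0.png

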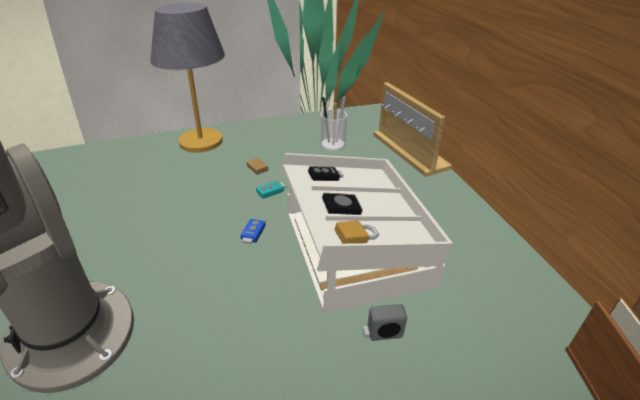

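Scene view: the padlock is at (257,208), a black block with one big button at (305,216), and a black block with two small buttons and a lug at (365,220). The turquoise (437,232) and blue (side view 253,230) lookalikes are off the organizer. The black two-button one fits the fob. I'll confirm that in a crop and measure.

```bash
cat > h.py <<'E'
import cv2,numpy as np
from bench import r
def cam(n,tool=None):
    c=r.camera_model(n);K=np.array(c["mtx"]);D=np.array(c["D"])
    if n=="wrist":
        o=tool;T=np.eye(4);T[:3,:3]=cv2.Rodrigues(np.array(o["orientation"]))[0];T[:3,3]=o["tcp_pos"]
        M=T@np.array(c["T_tool_cam"])
    else:
        W=np.eye(4);W[:3,:3]=cv2.Rodrigues(np.array(c["rvec"]))[0];W[:3,3]=np.ravel(c["tvec"]);M=np.linalg.inv(W)
    return K,D,M
def cloud(n,d,tool=None):
    K,D,M=cam(n,tool);v,u=np.mgrid[:400,:640]
    uv=cv2.undistortPoints(np.stack([u,v],-1).reshape(-1,1,2).astype(float),K,D).reshape(-1,2)
    P=np.c_[uv,np.ones(len(uv))]*d.reshape(-1,1)
    return (P@M[:3,:3].T+M[:3,3]).reshape(400,640,3)
E
python3 - <<'E'
from h import *
p=cv2.imread("pics/scene0.png");q=cv2.imread("pics/side0.png")
a=cv2.resize(p[165:330,190:400],None,fx=3,fy=3,interpolation=cv2.INTER_CUBIC);cv2.imwrite("pics/crop0.png",a)
for n,im in(("scene",p),("side",q)):
    d=np.load(f"pics/{n}0.npy");P=cloud(n,d);hsv=cv2.cvtColor(im,cv2.COLOR_BGR2HSV).astype(int)
    roi=(P[...,2]>.05)&(P[...,2]<.2)&(d>0)&(P[...,0]>.3)&(P[...,0]<1)&(abs(P[...,1])<.4)
    w=roi&(hsv[...,1]<60)&(hsv[...,2]>120);X=P[w]
    # floor plane by RANSAC-lite
    rng=np.random.default_rng(0);best=0
    for _ in range(300):
        s=X[rng.choice(len(X),3,False)];nn=np.cross(s[1]-s[0],s[2]-s[0]);nn/=np.linalg.norm(nn)+1e-12
        m=abs((X-s[0])@nn)<.003
        if m.sum()>best:best=m.sum();B=m
    c=X[B].mean(0);nn=np.linalg.svd(X[B]-c,full_matrices=False)[2][2];nn*=np.sign(nn[2])
    print(n,"plane",c,nn,"tilt",np.degrees(np.arccos(nn[2])),"yaw",np.degrees(np.arctan2(nn[1],nn[0])),best,len(X))
    h=(P-c)@nn
    yaw=np.arctan2(nn[1],nn[0]);ex=np.array([np.cos(yaw),np.sin(yaw)])
    hi=w&(h>.019)&(h<.03);Q=P[hi][:,:2];
    for ang,lab in((yaw,"x"),(yaw+np.pi/2,"y")):
        t=Q@[np.cos(ang),np.sin(ang)];print(lab,"walltop range",np.percentile(t,[.5,99.5]),len(t))
    print(" org ex",ex)
    black=roi&(hsv[...,2]<60)&(h>.005)&(h<.03);brass=roi&(hsv[...,1]>120)&(hsv[...,0]>12)&(hsv[...,0]<35)&(h>.005)&(h<.035)
    for lab,m in(("black",black),("brass",brass)):
        k,L,S,C=cv2.connectedComponentsWithStats(cv2.morphologyEx(m.astype(np.uint8),cv2.MORPH_CLOSE,np.ones((3,3))))
        for i in range(1,k):
            if S[i,4]>60:
                mm=(L==i)&roi&(h>.006);Z=P[mm];R2=cv2.minAreaRect((Z[:,:2]*1000).astype(np.float32));print(lab,C[i],S[i,4],Z.mean(0).round(3),R2,np.median(h[mm]))
E
```

```text
scene plane [0.57886751 0.06686688 0.11455851] [ 0.2084936  -0.00677313  0.97800028] tilt 12.040531569052424 yaw -1.8606575133843752 14438 17861
x walltop range [0.45853734 0.69599348] 1612
y walltop range [-0.06918675  0.23141984] 1612
 org ex [ 0.99947275 -0.03246889]
black [305.19973545 217.62433862] 756 [0.541 0.059 0.136] ((536.4572143554688, 57.87676239013672), (52.304107666015625, 67.56072235107422), 85.30268859863281) 0.013842863046838334
black [364.09570312 219.79296875] 512 [0.54  0.165 0.14 ] ((536.5957641601562, 164.78138732910156), (59.82697296142578, 35.931121826171875), 2.827899932861328) 0.015827970795986822
black [ 57.26086957 354.94782609] 115 [ 0.83  -0.327  0.077] ((830.0121459960938, -327.2037353515625), (62.090389251708984, 1.9010732173919678), 78.09333038330078) 0.017234708268919124
black [ 41.87394958 378.95798319] 119 [ 0.873 -0.344  0.068] ((871.9064331054688, -347.051025390625), (82.54522705078125, 1.7915797233581543), 78.69084167480469) 0.018816036012953223
black [ 28.23287671 384.71232877] 73 [ 0.886 -0.366  0.064] ((885.9810791015625, -366.2012023925781)
[... 1091 characters left out ...]
74.15671642] 268 [0.526 0.155 0.137] ((529.41064453125, 161.58065795898438), (33.25579071044922, 58.832820892333984), 89.35039520263672) 0.0142318936886911
black [340.97321429 204.32142857] 448 [0.526 0.048 0.136] ((529.20458984375, 54.93717956542969), (51.375980377197266, 64.2978286743164), 85.42949676513672) 0.013317246689490851
brass [351.27836879 231.96985816] 564 [ 0.512 -0.041  0.143] ((513.7435913085938, -35.963863372802734), (45.60378646850586, 46.0280647277832), 3.669645309448242) 0.019461447440475288
brass [602.83068182 349.63409091] 880 [ 0.814 -0.35   0.078] ((814.2484130859375, -347.5956115722656), (106.59410858154297, 5.2434773445129395), 79.09370422363281) 0.020438388068789212
```

View pics/crop0.png

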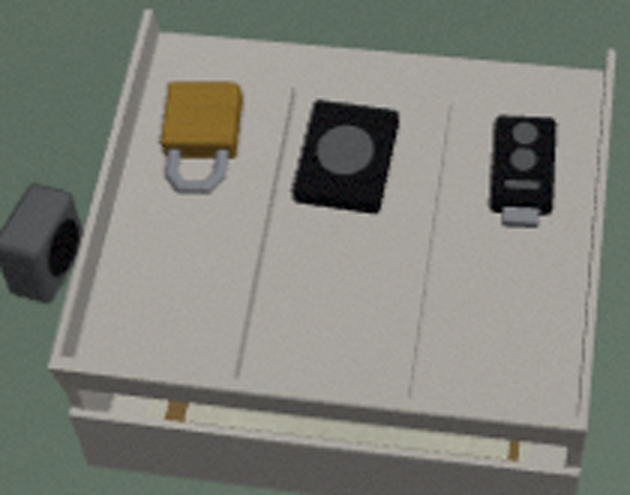

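Crop confirms it: padlock in the left lane (-y), one-button remote in the middle, two-button black fob with steel lug in the right lane (+y). Next I plan the moves.

```bash
cat >> h.py <<'E'
from scipy.spatial.transform import Rotation as Ro
def orient(yaw,tilt):  # tool z = -floor normal, tool x down the slope
    s,c=np.sin(tilt),np.cos(tilt)
    n=np.array([s*np.cos(yaw),s*np.sin(yaw),c]);x=np.array([c*np.cos(yaw),c*np.sin(yaw),-s])
    return np.c_[x,np.cross(-n,x),-n]
def delta(pos,R):
    o=r.get_obs();R0=Ro.from_rotvec(o["orientation"]).as_matrix()
    return (R0.T@(np.array(pos)-o["tcp_pos"])*1000).round(1),Ro.from_matrix(R0.T@R).as_rotvec().round(3)
E
python3 - <<'E'
from h import *
print(r.camera_model("wrist")["T_tool_cam"]);o=r.get_obs();print(Ro.from_rotvec(o["orientation"]).as_matrix().round(3))
R=orient(np.radians(-2.3),0.0)
print(delta([.42,-.45,.36],R),delta([.5,-.2,.40],R),delta([.46,.06,.42],R))
for n in("scene","side"):
    d=np.load(f"pics/{n}0.npy");P=cloud(n,d);hsv=cv2.cvtColor(cv2.imread(f"pics/{n}0.png"),cv2.COLOR_BGR2HSV)
    nn=np.array([.2079,-.0083,.978]);c=np.array([.57887,.06687,.11456]) if n=="scene" else np.array([.565,.0593,.1147])
    h=(P-c)@nn;m=(h>.02)&(h<.03)&(hsv[...,1]<60)&(hsv[...,2]>110)&(P[...,0]>.42)&(P[...,0]<.72)&(P[...,1]>-.1)&(P[...,1]<.26)
    Q=P[m];yaw=-.04
    ys=Q[:,1]-np.tan(yaw)*(Q[:,0]-.57)
    for lo in(True,False):
        s=Q[(ys<np.percentile(ys,.5)+.012) if lo else (ys>np.percentile(ys,99.5)-.012)]
        s=s[s[:,0]<.65];print(n,lo,len(s),np.degrees(np.arctan(np.polyfit(s[:,0],s[:,1],1)[0])) if len(s)>5 else 0)
    xs=Q[:,0];s=Q[xs>np.percentile(xs,99.5)-.02];print("stop",len(s),np.degrees(-np.arctan(np.polyfit(s[:,1],s[:,0],1)[0])))
E
```

```text
[[ 9.19255598e-04 -9.54961904e-01 -2.96727006e-01  7.56205533e-02]
 [ 9.99999483e-01  1.00707827e-03 -1.43115572e-04  1.56721128e-05]
 [ 4.35497238e-04 -2.96726721e-01  9.54962336e-01 -1.44710992e-01]
 [ 0.00000000e+00  0.00000000e+00  0.00000000e+00  1.00000000e+00]]
[[ 0.926  0.376 -0.001]
 [ 0.376 -0.926  0.001]
 [-0.    -0.002 -1.   ]]
(array([ 219.8,  -99.7, -129.4]), array([-0.002,  0.   ,  0.426])) (array([ 388. , -301.3, -169.1]), array([-0.002,  0.   ,  0.426])) (array([ 448.8, -557.2, -188.7]), array([-0.002,  0.   ,  0.426]))
scene True 359 -2.5697741944764525
scene False 286 -2.162929132861722
stop 915 -1.971783288470551
side True 441 -2.160944769189604
side False 268 -2.1055347790580585
stop 487 -1.6203652274869638
```

Call:
play_rows(deltas=[[30, [45, -20, -26], [0, 0, 0.1]], [30, [90, -40, -52], [0, 0, 0.2]], [30, [135, -60, -78], [0, 0, 0.3]], [30, [180, -80, -104], [0, 0, 0.42]], [30, [220, -100, -129], [0, 0, 0.426]], [30, [255, -145, -140], [0, 0, 0.426]], [30, [290, -190, -150], [0, 0, 0.426]], [30, [325, -235, -160], [0, 0, 0.426]]])

```text
clock: 1.1
tcp_pos: [0.4667, -0.2832, 0.3908]
orientation: [-3.139, 0.063, 0.002]
contact_force: [1.3, -0.9, -0.8]
grip_width: 0.0297
```

Run:
```python
from h import *
o=r.get_obs();print(o["clock"],o["tcp_pos"]);print(delta([.57,.07,.38],orient(np.radians(-2.2),0)))
```

```text
1.1 [ 0.46671198 -0.28315048  0.3907769 ]
(array([  89.1, -357. ,   11.2]), array([-0.002,  0.001, -0.002]))
```

Call:
play_rows(deltas=[[30, [13, -51, 2], [0, 0, 0]], [30, [26, -102, 4], [0, 0, 0]], [30, [39, -153, 6], [0, 0, 0]], [30, [52, -204, 8], [0, 0, 0]], [30, [65, -255, 9], [0, 0, 0]], [30, [77, -306, 10], [0, 0, 0]], [30, [89, -357, 11], [0, 0, 0]], [30, [89, -357, 11], [0, 0, 0]]])

```text
clock: 2.1
tcp_pos: [0.5696, 0.0755, 0.3794]
orientation: [-3.137, 0.05, 0.004]
contact_force: [-0.7, -0.7, -0.7]
grip_width: 0.0297
```

```bash
cat > look.py <<'E'
from h import *
import sys
t=sys.argv[1];o=r.get_obs();p,d=r.grab_frame("wrist");p=p[...,::-1].copy();cv2.imwrite(f"pics/{t}.png",p)
P=cloud("wrist",d,o);hsv=cv2.cvtColor(p,cv2.COLOR_BGR2HSV).astype(int)
roi=(P[...,2]>.05)&(P[...,2]<.2)&(d>0)&(P[...,0]>.4)&(P[...,0]<.75)&(P[...,1]>-.12)&(P[...,1]<.28)
w=roi&(hsv[...,1]<60)&(hsv[...,2]>110);X=P[w]
n0=np.array([.2079,-.008,.978]);hh=X@n0;md=np.histogram(hh,200);pk=md[1][md[0].argmax()]
F=X[abs(hh-pk)<.004];c=F.mean(0);n=np.linalg.svd(F-c,full_matrices=False)[2][2];n*=np.sign(n[2])
print("clock",o["clock"],"plane",c.round(4),n.round(4))
yaw=np.radians(-2.2);R=orient(yaw,np.radians(12))
L=(P-c)@np.c_[R[:,0],-R[:,1],n];h=L[...,2]  # slope x, y left, height
top=w&(h>.02)&(h<.03);T=L[top]
print("walls y",np.percentile(T[:,1],[.5,99.5]).round(4),"stop x max",np.percentile(T[:,0],99.5).round(4))
st=T[T[:,0]>np.percentile(T[:,0],99.5)-.012];print("stop top x range",np.percentile(st[:,0],[2,98]).round(4))
for lab,m in(("black",(hsv[...,2]<70)),("brass",(hsv[...,1]>110)&(hsv[...,0]>10)&(hsv[...,0]<35))):
    m=roi&m&(h>.006)&(h<.03);k,LL,S,C=cv2.connectedComponentsWithStats(cv2.morphologyEx(m.astype(np.uint8),cv2.MORPH_CLOSE,np.ones((9,9))))
    for i in range(1,k):
        if S[i,4]>400:
            mm=(LL==i)&roi&(h>.01)&(h<.03);q=cv2.minAreaRect((L[mm][:,:2]*1000).astype(np.float32))
            b=cv2.boxPoints(q);hgt=np.median(h[mm]);x0,y0=q[0][0]/1000,q[0][1]/1000
            print(lab,C[i].round(),"slope centre",np.round(q[0],1),"size",np.round(q[1],1),"ang",round(q[2],1),"h",hgt.round(4),"xmin",L[mm][:,0].min().round(4),"floor pt below centre",(c+x0*R[:,0]-y0*R[:,1]).round(4))
E
python3 look.py w1
```

```text
clock 2.1 plane [0.5768 0.0643 0.1167] [ 0.2078 -0.0084  0.9781]
walls y [-0.1507  0.1495] stop x max 0.1158
stop top x range [0.1073 0.1156]
black [331. 192.] slope centre [-47.   -7.3] size [52.3 66.2] ang 87.1 h 0.0139 xmin -0.081 floor pt below centre [0.5306 0.0588 0.1265]
black [252. 196.] slope centre [-51.8  98.8] size [60.4 36.9] ang 2.9 h 0.016 xmin -0.082 floor pt below centre [0.53   0.165  0.1275]
brass [400. 204.] slope centre [-60.7 -99.3] size [43.9 44.1] ang 5.2 h 0.0198 xmin -0.0837 floor pt below centre [ 0.5137 -0.0326  0.1293]
```

View pics/w1.png

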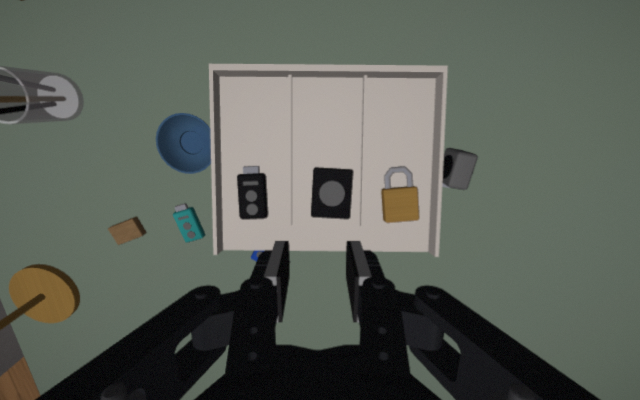

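Wrist view: fob at (252,196), remote at (331,192), padlock at (400,204). Sizes and heights match the given ones. The fob comes first: hover behind it, with the tool square to the floor.

```bash
cat > go.py <<'E'
from h import *
import sys
c=np.array([.5768,.0643,.1167]);R=orient(np.radians(-2.2),np.radians(12))
def cur():
    o=r.get_obs();L=(o["tcp_pos"]-c)@np.c_[R[:,0],-R[:,1],-R[:,2]]
    print("clock",round(float(o["clock"]),2),"slope xyh mm",(L*1000).round(1),"F slope",(np.array(o["contact_force"])@np.c_[R[:,0],-R[:,1],-R[:,2]]).round(1),"grip",o["grip_width"].round(4))
cur()
for a in sys.argv[1:]:
    s=np.array(a.split(","),float)/1000
    print(a,*delta(c+s[0]*R[:,0]-s[1]*R[:,1]-s[2]*R[:,2],R))
E
python3 go.py -112,98.5,60 -112,98.5,20
```

```text
Traceback (most recent call last):
  File "go.py", line 7, in <module>
    cur()
    ~~~^^
  File "go.py", line 6, in cur
    print("clock",round(float(o["clock"]),2),"slope xyh mm",(L*1000).round(1),"F slope",(np.array(o["contact_force"])@np.c_[R[:,0],-R[:,1],-R[:,2]]).round(1),"grip",o["grip_width"].round(4))
                                                                                                                                                                     ^^^^^^^^^^^^^^^^^^^^^
AttributeError: 'float' object has no attribute 'round'
```

```bash
sed -i 's/o\["grip_width"\].round(4)/o["grip_width"]/' go.py; python3 go.py -112,98.5,60 -112,98.5,20
```

```text
clock 2.15 slope xyh mm [-61.9   7.6 255.5] F slope [ 0.1 -0.3 -0.1] grip 0.030192414896169282
-112,98.5,60 [-88.9 -90.8 181.2] [-0.002 -0.207  0.003]
-112,98.5,20 [-97.1 -90.7 220.4] [-0.002 -0.207  0.003]
```

Call:
play_rows(deltas=[[20, [-22, -23, 45], [0, -0.1, 0]], [20, [-44, -46, 90], [0, -0.2, 0.003]], [20, [-66, -69, 135], [-0.002, -0.207, 0.003]], [20, [-89, -91, 181], [-0.002, -0.207, 0.003]], [20, [-97, -91, 220], [-0.002, -0.207, 0.003]], [20, [-97, -91, 220], [-0.002, -0.207, 0.003]]])

```text
clock: 2.9
tcp_pos: [0.4731, 0.1648, 0.1577]
orientation: [-3.122, 0.062, 0.338]
contact_force: [0.5, -1.0, 0.5]
grip_width: 0.0198
```

```bash
python3 go.py -112,98.5,4 -95,98.5,4 23,98.5,4
python3 - <<'E'
from bench import r
import cv2
cv2.imwrite("pics/s2.png",cv2.resize(r.grab_frame("side")[0][120:320,230:480,::-1],None,fx=3,fy=3))
E
```

```text
clock 2.9 slope xyh mm [-113.6   96.4   17.8] F slope [ 0.4 -1.   0.6] grip 0.019816569877785954
-112,98.5,4 [ 1.7 -2.1 13.8] [ 0.003  0.006 -0.002]
-95,98.5,4 [18.7 -2.1 13.7] [ 0.003  0.006 -0.002]
23,98.5,4 [136.7  -2.3  13. ] [ 0.003  0.006 -0.002]
```

View pics/s2.png

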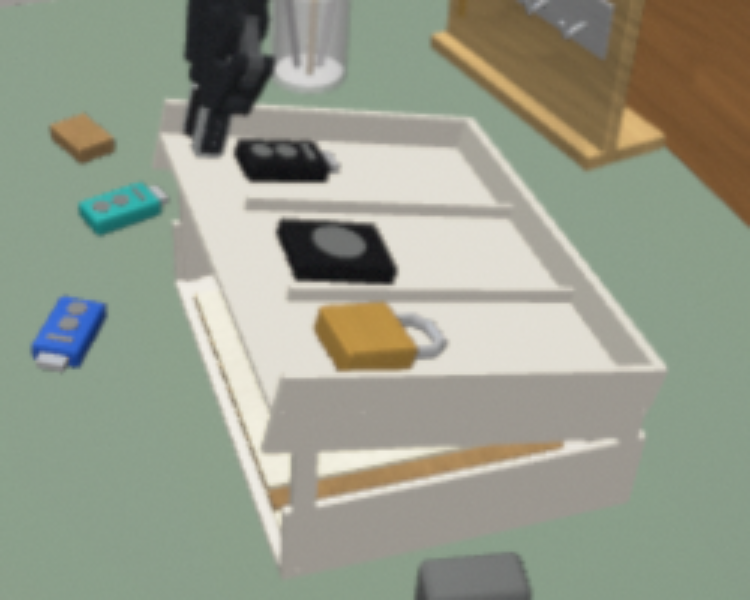

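The fingers stand behind the fob at (210,140), clear of it. Descend and start pushing.

Call:
play_rows(deltas=[[20, [1, -2, 7], [0.003, 0.006, -0.002]], [20, [2, -2, 13], [0.003, 0.006, -0.002]], [20, [8, -2, 13], [0.003, 0.006, -0.002]], [20, [16, -2, 13], [0.003, 0.006, -0.002]], [20, [24, -2, 13], [0.003, 0.006, -0.002]], [20, [32, -2, 13], [0.003, 0.006, -0.002]], [20, [40, -2, 13], [0.003, 0.006, -0.002]]])

```text
clock: 3.82
tcp_pos: [0.5122, 0.1659, 0.1384]
orientation: [-3.119, 0.061, 0.322]
contact_force: [-0.2, -0.5, 0.7]
grip_width: 0.0203
```

```bash
python3 go.py 23,98.5,4.5
```

```text
clock 3.83 slope xyh mm [-71.4  99.    7. ] F slope [-0.3 -0.5  0.6] grip 0.020286044135445977
23,98.5,4.5 [94.4  0.5  2.9] [-0.002 -0.004 -0.   ]
```

Call:
play_rows(deltas=[[20, [9, 0, 2], [-0.002, -0.004, 0]], [20, [18, 0, 2], [-0.002, -0.004, 0]], [20, [27, 0, 2], [-0.002, -0.004, 0]], [20, [36, 0, 2], [-0.002, -0.004, 0]], [20, [45, 0, 2], [-0.002, -0.004, 0]], [20, [54, 0, 2], [-0.002, -0.004, 0]], [20, [63, 0, 2], [-0.002, -0.004, 0]], [20, [70, 0, 2], [-0.002, -0.004, 0]]])

```text
clock: 4.82
tcp_pos: [0.5809, 0.1632, 0.1221]
orientation: [-3.12, 0.061, 0.328]
contact_force: [1.1, -0.5, 1.1]
grip_width: 0.0202
```

```bash
python3 go.py 23,98.5,4.5; python3 look.py w3
```

```text
clock 4.83 slope xyh mm [-0.8 99.   5.3] F slope [ 0.9 -0.5  1.4] grip 0.020202233919820546
23,98.5,4.5 [23.8  0.5  0.8] [ 0.  0. -0.]
clock 4.825 plane [0.6195 0.095  0.1079] [ 0.2083 -0.008   0.978 ]
walls y [-0.0514  0.1173] stop x max 0.0697
stop top x range [0.0608 0.0695]
black [318. 183.] slope centre [-11.3  64.3] size [46.7 82.1] ang 85.0 h 0.0159 xmin -0.0531 floor pt below centre [0.611  0.1597 0.1102]
black [516. 300.] slope centre [-81.  -39.9] size [54.7 53. ] ang 87.1 h 0.0137 xmin -0.1088 floor pt below centre [0.5388 0.0581 0.1247]
brass [624. 355.] slope centre [-104.6 -111.6] size [46.3 10.7] ang 11.2 h 0.0166 xmin -0.1275 floor pt below centre [ 0.5129 -0.0126  0.1296]
```

View pics/w3.png

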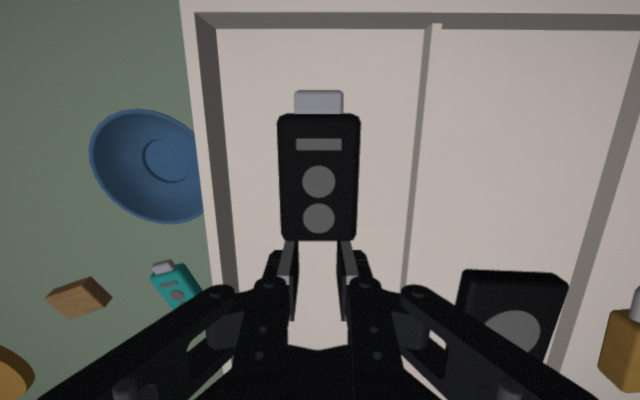

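The fob slides straight, with its lug tip at (318,92) and the stop's foot at row 28, about 25–30 mm to go. Continue gently.

Call:
play_rows(deltas=[[20, [6, 0, 0], [0, 0, 0]], [20, [12, 0, 0], [0, 0, 0]], [20, [17, 0, 0], [0, 0, 0]], [20, [20, 0, 0], [0, 0, 0]], [20, [22, 0, 0], [0, 0, 0]], [20, [22, 0, 0], [0, 0, 0]]])

```text
clock: 5.62
tcp_pos: [0.6032, 0.1622, 0.1173]
orientation: [-3.12, 0.061, 0.327]
contact_force: [-1.0, -0.2, -0.0]
grip_width: 0.0201
```

Call:
play_rows(deltas=[[20, [1.5, 0, 0], [0, 0, 0]], [20, [3, 0, 0], [0, 0, 0]], [20, [3, 0, 0], [0, 0, 0]]])

```text
clock: 6.0
tcp_pos: [0.6062, 0.1621, 0.1167]
orientation: [-3.12, 0.061, 0.327]
contact_force: [0.3, -0.0, 0.5]
grip_width: 0.0198
```

```bash
python3 go.py
```

```text
clock 6.0 slope xyh mm [25.1 98.8  5.3] F slope [ 0.1 -0.   0.6] grip 0.019804446790322155
```

No contact with the stop yet; I'll keep going in small steps.

Call:
play_rows(deltas=[[20, [1.5, 0, 0], [0, 0, 0]], [20, [3, 0, 0], [0, 0, 0]], [20, [3, 0, 0], [0, 0, 0]]])

```text
clock: 6.38
tcp_pos: [0.6067, 0.1622, 0.1165]
orientation: [-3.12, 0.06, 0.335]
contact_force: [-8.4, -0.9, 7.6]
grip_width: 0.0199
```

Call:
play_rows(deltas=[[20, [1.5, 0, 0], [0, 0, 0]], [20, [2, 0, 0], [0, 0, 0]], [20, [2, 0, 0], [0, 0, 0]]])

```text
clock: 6.75
tcp_pos: [0.6067, 0.1622, 0.1165]
orientation: [-3.121, 0.059, 0.342]
contact_force: [-7.8, 0.0, 6.8]
grip_width: 0.0204
```

```bash
python3 go.py; python3 look.py w4
```

```text
clock 6.75 slope xyh mm [25.6 98.9  5.2] F slope [-9.  -0.3  5.1] grip 0.020375424163325075
clock 6.75 plane [0.6235 0.0868 0.107 ] [ 0.2076 -0.0081  0.9782]
walls y [-0.0509  0.1252] stop x max 0.069
stop top x range [0.061  0.0688]
black [318. 183.] slope centre [10.5 72.3] size [46.8 82.6] ang 85.0 h 0.0159 xmin -0.0317 floor pt below centre [0.6365 0.1586 0.1048]
black [521. 330.] slope centre [-64.7 -42.5] size [53.6 22.5] ang 56.1 h 0.0137 xmin -0.089 floor pt below centre [0.5586 0.0468 0.1204]
brass [617. 377.] slope centre [-102.8 -107.7] size [19.8 36.2] ang 89.9 h 0.0177 xmin -0.1208 floor pt below centre [ 0.5189 -0.017   0.1283]
```

View pics/w4.png

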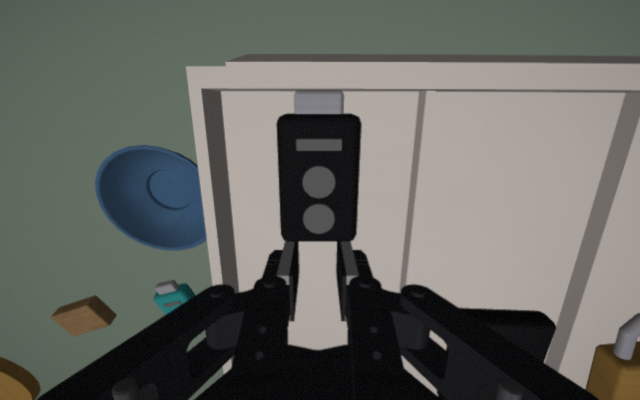

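The fob's lug is hard against the stop at (318,90), squarely, at about 9 N. Back off, lift, and move over to the padlock.

Call:
play_rows(deltas=[[20, [-8, 0, 0], [0, 0, 0]], [20, [-20, 0, -5], [0, 0, 0]], [20, [-40, 0, -45], [0, 0, 0]], [20, [-50, 0, -100], [0, 0, 0]], [26, [-70, 50, -100], [0, 0, 0]], [26, [-100, 100, -100], [0, 0, 0]], [26, [-120, 150, -90], [0, 0, 0]], [26, [-137, 198, -80], [0, 0, 0]]])

```text
clock: 7.8
tcp_pos: [0.4818, -0.0326, 0.2254]
orientation: [-3.121, 0.06, 0.339]
contact_force: [0.6, -0.2, 0.5]
grip_width: 0.026
```

```bash
python3 go.py -113,-99.3,20 -113,-99.3,6 -73,-99.3,6
```

```text
clock 7.8 slope xyh mm [-111.8 -100.5   87.4] F slope [ 0.5 -0.2  0.6] grip 0.026011379653737492
-113,-99.3,20 [-0.8 -1.4 67.4] [ 0.003  0.007 -0.   ]
-113,-99.3,6 [-0.7 -1.4 81.4] [ 0.003  0.007 -0.   ]
-73,-99.3,6 [39.3 -1.4 81.1] [ 0.003  0.007 -0.   ]
```

Call:
play_rows(deltas=[[26, [-2, -1, 35], [0.003, 0.007, 0]], [26, [-2, -1, 67], [0.003, 0.007, 0]], [26, [-2, -1, 81], [0.003, 0.007, 0]], [26, [5, -1, 81], [0.003, 0.007, 0]], [26, [12, -1, 81], [0.003, 0.007, 0]], [26, [20, -1, 81], [0.003, 0.007, 0]], [26, [28, -1, 81], [0.003, 0.007, 0]], [26, [36, -1, 81], [0.003, 0.007, 0]]])

```text
clock: 8.8
tcp_pos: [0.5003, -0.0326, 0.1386]
orientation: [-3.12, 0.06, 0.327]
contact_force: [-0.7, -0.9, 0.6]
grip_width: 0.0257
```

```bash
python3 go.py 20,-99,5.5; python3 look.py w5
```

```text
clock 8.8 slope xyh mm [-75.7 -99.7   6.3] F slope [-0.7 -0.9  0.4] grip 0.025697839797811806
20,-99,5.5 [95.7 -0.7  0.9] [-0. -0. -0.]
clock 8.8 plane [0.5554 0.0249 0.1209] [ 0.2082 -0.0079  0.9781]
walls y [-0.1104 -0.1045] stop x max 0.0573
stop top x range [0.0456 0.0575]
black [ 24. 183.] slope centre [-14.2  87. ] size [ 2.9 56. ] ang 89.1 h 0.0105 xmin -0.0423 floor pt below centre [0.5448 0.1124 0.1239]
black [134. 197.] slope centre [-26.6  32. ] size [54.5 67.3] ang 87.1 h 0.0139 xmin -0.0607 floor pt below centre [0.5306 0.0578 0.1264]
black [279. 258.] slope centre [-52.5 -44.8] size [20.4 13.1] ang 41.5 h 0.0235 xmin -0.0645 floor pt below centre [ 0.5023 -0.0179  0.1318]
black [355. 259.] slope centre [-53.3 -74.4] size [13.1 21.4] ang 51.1 h 0.0236 xmin -0.0657 floor pt below centre [ 0.5004 -0.0475  0.132 ]
brass [322. 196.] slope centre [-22.1 -61.8] size [46.5 44.9] ang 0.0 h 0.0199 xmin -0.0454 floor pt below centre [ 0.5314 -0.036   0.1255]
```

View pics/w5.png

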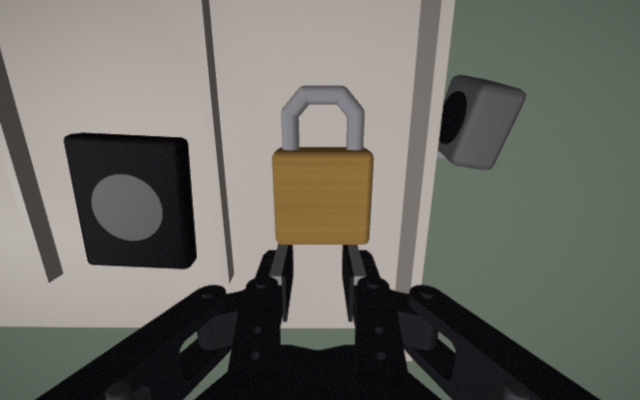

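The padlock is straight and centred on the fingers at (322,196), and the remote is unmoved. Carry on pushing.

Call:
play_rows(deltas=[[26, [9, 0, 0.5], [0, 0, 0]], [26, [18, 0, 0.5], [0, 0, 0]], [26, [27, 0, 0.5], [0, 0, 0]], [26, [36, 0, 0.5], [0, 0, 0]], [26, [45, 0, 0.5], [0, 0, 0]], [26, [54, 0, 0.5], [0, 0, 0]], [26, [63, 0, 0.5], [0, 0, 0]], [26, [71, 0, 0.5], [0, 0, 0]]])

```text
clock: 9.85
tcp_pos: [0.5712, -0.0352, 0.1231]
orientation: [-3.12, 0.06, 0.326]
contact_force: [-0.5, -0.0, 0.4]
grip_width: 0.0262
```

Call:
play_rows(deltas=[[26, [5, 0, 0], [0, 0, 0]], [26, [10, 0, 0], [0, 0, 0]], [26, [15, 0, 0], [0, 0, 0]], [26, [20, 0, 0], [0, 0, 0]], [26, [22, 0, 0], [0, 0, 0]], [26, [22, 0, 0], [0, 0, 0]]])

```text
clock: 10.6
tcp_pos: [0.5928, -0.0361, 0.1185]
orientation: [-3.12, 0.06, 0.325]
contact_force: [-0.1, 0.8, -0.0]
grip_width: 0.0258
```

Call:
play_rows(deltas=[[26, [1.5, 0, 0], [0, 0, 0]], [26, [3, 0, 0], [0, 0, 0]], [26, [3, 0, 0], [0, 0, 0]]])

```text
clock: 10.98
tcp_pos: [0.5959, -0.0362, 0.1179]
orientation: [-3.12, 0.06, 0.325]
contact_force: [-0.2, -1.6, 0.1]
grip_width: 0.026
```

```bash
python3 go.py 23.6,-99,5.5
```

```text
clock 10.97 slope xyh mm [ 22.2 -99.7   5.9] F slope [-0.2 -1.6  0.1] grip 0.02602738205142434
23.6,-99,5.5 [ 1.4 -0.7  0.4] [-0.001 -0.002 -0.   ]
```

Call:
play_rows(deltas=[[26, [1.5, 0, 0], [0, 0, 0]], [26, [3, 0, 0], [0, 0, 0]], [26, [3, 0, 0], [0, 0, 0]]])

```text
clock: 11.35
tcp_pos: [0.5971, -0.0362, 0.1176]
orientation: [-3.119, 0.06, 0.332]
contact_force: [-6.7, 0.6, 6.2]
grip_width: 0.0258
```

Call:
play_rows(deltas=[[26, [1.5, 0, 0], [0, 0, 0]], [26, [2, 0, 0], [0, 0, 0]], [26, [2, 0, 0], [0, 0, 0]]])

```text
clock: 11.72
tcp_pos: [0.5971, -0.0362, 0.1176]
orientation: [-3.119, 0.06, 0.339]
contact_force: [-7.9, 0.1, 6.8]
grip_width: 0.0259
```

```bash
python3 go.py 23.6,-99,5.5
```

```text
clock 11.72 slope xyh mm [ 23.4 -99.7   5.9] F slope [-9.2 -0.3  5. ] grip 0.025857345997435444
23.6,-99,5.5 [ 0.2 -0.7  0.4] [ 0.     0.007 -0.   ]
```

The padlock is at the stop, at 23.4 mm against 23.6 mm predicted. Retreat and check from above.

Call:
play_rows(deltas=[[26, [-8, 0, 0], [0, 0, 0]], [26, [-20, 0, -5], [0, 0, 0]], [26, [-40, 0, -45], [0, 0, 0]], [26, [-40, -20, -100], [0, 0.05, 0]], [26, [-40, -50, -150], [0, 0.1, 0]], [26, [-40, -80, -190], [0, 0.2, 0]], [26, [-40, -100, -220], [0, 0.2, 0]], [26, [-40, -100, -220], [0, 0.2, 0]]])

```text
clock: 12.72
tcp_pos: [0.6098, 0.0662, 0.3445]
orientation: [-3.139, 0.055, 0.016]
contact_force: [0.1, -0.5, -1.0]
grip_width: 0.0262
```

```bash
python3 look.py w6; python3 go.py
```

```text
clock 12.725 plane [0.5728 0.0641 0.1175] [ 0.2078 -0.0083  0.9781]
walls y [-0.1505  0.15  ] stop x max 0.1195
stop top x range [0.1111 0.1194]
black [241. 138.] slope centre [71.5 97.8] size [37.2 61.5] ang 89.6 h 0.0159 xmin 0.0409 floor pt below centre [0.6464 0.1591 0.1027]
black [325. 228.] slope centre [-42.5  -7. ] size [52.4 66.2] ang 87.0 h 0.0139 xmin -0.0761 floor pt below centre [0.531  0.0588 0.1264]
brass [402. 147.] slope centre [  61.1 -101. ] size [43.5 44.5] ang 0.2 h 0.0199 xmin 0.0393 floor pt below centre [ 0.6286 -0.039   0.1048]
clock 12.78 slope xyh mm [-15.3   1.1 227.4] F slope [ 0.4 -0.  -1.6] grip 0.026096302848177603
```

View pics/w6.png

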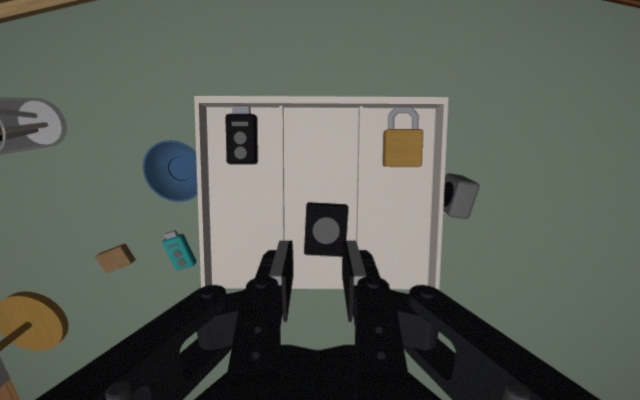

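Fob (241,138) and padlock (402,147) both touch the stop squarely. The remote is still at world (0.531, 0.059).

```bash
python3 -c "
from bench import r
print(r.hand_in())"
```

```text
the job is handed in; nothing more can be done
None
```

I slid the fob down the slope first, then the padlock, each pushed from behind with two fingers inside its own lane until it met the back stop. I then moved the arm clear and handed in at about 12.8 s; no verdict was reported.

- **At the stop:** both pushes ended at about 9 N against the stop. In the final wrist view, both front ends compute to about 112 mm down the slope, level with the stop face at 111–112 mm.
- **Squareness:** both lie within about 0.4° of square to the stop.
- **Remote:** it measured within 0.5 mm of where it was first seen from the wrist camera, so it was not moved.
- **Disagreement:** the first scene and side camera positions differed by about 7 mm. I used the wrist-camera values, which fell between the two or close to them, and the contact forces bore them out.

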